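Pack down a telescoping inhaler spacer and set its elbow mouthpiece

ROBOT

A 7-joint arm with a two-finger parallel gripper is mounted at the origin on the work surface. World frame = base frame: x ahead of the robot, y to its left, z up, the work surface at z = 0. Lengths are in m, angles in rad, forces in N, time in s.
With the tool pointing down it reaches from about 0.425 to 0.925 m from the base axis. Payload 6.8 kg.
Tool frame: the origin (TCP) lies midway between the tips of the shut fingers; the grasp point (between the pads) lies 19 mm behind it; x points along the fingers, z is the direction in which the jaws open and shut, and the axes are right-handed (so a half turn about x gives the same grasp; the last joint's range is limited). The gripper opens to 85 mm and grips with 20 to 120 N. Pads are 22 mm wide; open, the fingers measure 114 mm over their backs; the gripper's body (76 mm by 85 mm) begins 54 mm behind the grasp point. The pads swing forward as they close: fully open they stand 13 mm farther back than shut.
Start: joints at [-1.215, 0.477, 0.022, 1.555, -0.011, 1.109, -0.083], TCP at [0.302, 0.604, 0.231] pointing down, gripper open.
Joint ranges: [-2.96, 2.96], [-0.34, 2.1], [-1.41, 1.46], [0.24, 2.44], [-1.37, 4.51], [0.17, 1.92], [-2.96, 2.96]. Speed limits (rad/s): [2.39, 2.39, 3.14, 3.14, 3.14, 3.14, 3.14].

INTERFACE

Orientations are given as a unit quaternion [w, x, y, z].
In Python, from station import bot gives the robot as it stands. The module is installed in compiled form; this text tells all that it offers.
- The arm moves only by the shell command python3 -m jog 'ROWS' [FORCE]. ROWS is text: rows parted by semicolons, each of 7 numbers parted by spaces: the shift along the tool's x, y, z in mm, then the turn, a rotation vector about the tool's x, y, z in units of 6 degrees (1.0 is 6 degrees), then the finger opening in mm, from 0 to 85.4. A call has 1 to 5 rows; each row shifts and turns the commanded pose from where the row before left it, along the tool's axes as they then stand; what a row does not reach is not made up. A row lasts 1/10 s, in which the tool goes at most 50 mm and 8.59 degrees, less where a joint would pass 70% of its speed; a pose out of reach is approached as far as the arm can. A call with a gripper value outside its range is refused whole. The fingers move at their own pace and stop on an object; FORCE is the grip in N (left out, the last holds). Time passes only in rows, so rows that do not move let the fingers close. It gives the time, the measured TCP pose, the force and the opening at its end, in the units of the state.
- bot.get_obs(): the state, without advancing time (a new reading comes with each control period).
- bot.read_camera(name): name is "scene" or "top"; returns (picture, depth): 480x640x3 uint8, red, green, blue; 480x640 float32, m along the optical axis (not along the pixel's ray), 0 where there is no reading.
- bot.calibration(name): a dict with "fx", "fy", "cx", "cy" (pixels), "T" (4x4, takes a point from camera to world coordinates). Camera axes: x right, y up, looking along -z (the intrinsics and any distortion apply to the point x, -y, -z); pixel columns grow to the right and rows downward; lengths in m; the calibration is good to about 2 mm. A picture is of the moment at which its call begins. calibration takes no time and is no camera call.
- bot.hand_in(): hands the job in, once; it reports no verdict.
The state is a dict: "t": time; "q": joint angles; "joint_vel": joint speeds; "joint_torque": joint torques, N m; "eef_pos": TCP position; "tool_rot": TCP orientation; "contact_force": force on the tool from outside, world axes, zero at the start; "torque": the same for the moment, N m; "gripper_width": opening from 0.0 (shut) to 1.0 (fully open).
Only numpy, scipy, OpenCV 4.12 (cv2) and the standard library are available. Lean on these libraries where they do the work, as an engineer would, in place of code of your own. Each camera call takes 0.05 s, during which the arm holds its last target.

TASK

The washed inhaler spacer on the drying stand has to be packed down for the flight bag: push its sleeves fully home, the innermost first, and screw its elbow mouthpiece down clockwise until the outlet points at the index tab on the base, without forcing it well past the tab. The counter is crowded, so leave everything round the spacer standing where it is, and let go of the spacer when it is done.

Things in the scene. Friction and masses are not known exactly. Their poses are not given: they have to be found in the camera images.
- spacer: Telescoping inhaler spacer of clear green plastic, upright, its white base flange (80 mm across) keyed in a steel drying stand (disc 100 mm across, 12 mm high) fixed to the counter; base and sleeves cannot turn or tip. Origin: under the stand, on the spacer's upright axis; x axis: along the index tab. Outer sleeve 66 mm across, 71 at its collar, top 68 mm above the counter.
- tab_tip (a point): Tip of the white index tab, a flat pointed tongue 24 mm wide that sticks out of the base flange to 97 mm from the spacer's axis, 18 mm above the counter.
- middle_sleeve (a joint): How far the middle sleeve (58 mm across, collar 63 mm across, 6 mm high) is drawn up out of the outer sleeve, in m: 0 is fully home (collar on the outer sleeve), 0.042 fully out. Slides straight up and down, friction about 9 N; stays where it is left.
- inner_sleeve (a joint): How far the inner sleeve (50 mm across, collar 55 mm across, 6 mm high) is drawn up out of the middle sleeve, in m: 0 is fully home, 0.042 fully out. Slides with about 3.5 N of friction and stays where it is left, so pressing down on the elbow sends the inner sleeve home first, then the middle one. Its threaded neck carries the elbow.
- elbow (a joint): Turn of the white elbow on the right-hand thread, in rad: 0 is screwed down, outlet over the tab; grows anticlockwise from above (unscrewing) and is the angle from tab to outlet. Starts 2.3 to 5.3. Clockwise screws it down, 4 mm a turn, against 0.2 N m of friction; stays where left. It can go 0.7 past the tab, which strains the thread.
- elbow_grip (a point): Centre of the elbow's bend, on the spacer's axis: middle of a block with two upright flats, 28 mm apart, 30 mm long, 29 mm high, lying along the outlet, to grip from above. Flat crown 15 mm above this point; knurled skirt 40 mm across starts 25 mm below it. 129 mm above the counter with all home and screwed down, else higher by both sleeves' extensions and the thread's rise.
- outlet (a point): Middle of the open end of the elbow's outlet, a level tube 27 mm across with a flat mouthpiece end (27 mm long, 34 wide, 22 high); 80 mm from the spacer's axis, at the height of elbow_grip. The outlet points from elbow_grip to here.
- thermometer: Bystander: beige ear thermometer upright in its round dock (54 mm across), 139 mm tall, 36 mm wide, probe sticking out 31 mm along its x axis. So close to the spacer that the elbow's outlet can strike it when the sleeves are home, but lower than the outlet while the sleeves are drawn out. Origin: centre of its underside.
- inhaler_a: Bystander: blue inhaler standing upright, 82 mm tall, within 32 mm of its origin, the centre of its underside.
- inhaler_b: Bystander: another such blue inhaler, 82 mm tall, farther from the spacer. Origin: centre of its underside.
- otoscope: Bystander: black steel otoscope upright on its charger block (72 by 66 mm), 185 mm tall in all; its speculum sticks out 43 mm along its x axis at 168 mm. Origin: centre of its underside.
- canister: Bystander: squat stainless screw-top canister of tongue depressors, 102 mm across, 106 mm tall. Origin: centre of its underside.
- depressors: Bystander: banded bundle of wooden tongue depressors lying flat, 150 by 20 mm, 15 mm high. Origin: centre of its underside.
- penlight: Bystander: metal penlight lying down, 130 mm long, 15 mm thick. Origin: centre of its underside.
Not all that is in view belongs to the job. What is shaped like the spacer but purple is not meant.

How it is judged:
On the way, in this order (a step that is already met when the one before it is completed fails the run):
1. the inner sleeve is home in the middle sleeve while the middle sleeve still stands out of the outer one by 10 mm or more (value of joint inner_sleeve below 0.003 m and value of joint middle_sleeve above 0.01 m), for 0.04 s.
2. both sleeves are fully home (value of joint each of inner_sleeve, middle_sleeve below 0.003 m), for 0.2 s.
At the end, for the whole second after the job is handed in: Both sleeves are home (each within 3 mm), the elbow is screwed down and at rest with its outlet over the index tab (its end within 14 mm, about 10 degrees, to either side of the tab's line), every bystander is upright and within 15 mm of where it stood, and nothing is touching the spacer (all of step 2 and value of joint elbow between -0.2 and 0.2 rad and y of outlet in the frame of spacer between -0.014 and 0.014 m and x of outlet in the frame of spacer above 0.06 m and velocity of joint elbow between -0.05 and 0.05 rad/s and distance of each of thermometer, inhaler_a, inhaler_b, otoscope, canister, depressors, penlight from where it was at the start of the episode below 0.015 m and angle between each of thermometer, inhaler_a, inhaler_b, otoscope, canister, depressors, penlight's own z axis and vertical below 0.25 rad).
It fails at once if the elbow is forced more than 20 degrees past the tab (value of joint elbow below -0.35 rad).
It fails at once if anything standing round the spacer is shoved more than 15 mm or tipped over (distance of any of thermometer, inhaler_a, inhaler_b, otoscope, canister, depressors, penlight from where it was at the start of the episode above 0.015 m or angle between any of thermometer, inhaler_a, inhaler_b, otoscope, canister, depressors, penlight's own z axis and vertical above 0.35 rad).
It also fails if it takes over 51 s, if anything falls off the work surface, if the arm or the gripper's body presses on something with over 40 N, if the wrist force passes 120 N, or if a joint passes its speed limit or range.

## Working session

There is one attempt and no reset: what is moved stays moved. The work goes in short steps, Python scripts to look and compute and a shell command to move; the robot and the scene stay as the last step left them, time stands still between calls to the robot, and variables do not carry over. Pictures are saved under pics/ and viewed, and the job is handed in when it is done.

```bash
mkdir -p pics; ls; python3 - <<'E'
from station import bot
import cv2,numpy as np
print({k:np.round(v,3) for k,v in bot.get_obs().items()})
for n in("scene","top"):
    p,d=bot.read_camera(n); np.savez("%s0.npz"%n,p=p,d=d)
    cv2.imwrite(f"pics/{n}0.png",p[:,:,::-1]); c=bot.calibration(n); print(n,{k:np.round(v,3) for k,v in c.items()})
E
```

```text
pics
{'t': np.float64(0.0), 'q': array([-1.215,  0.478,  0.022,  1.556, -0.011,  1.109, -0.083]), 'joint_vel': array([-0.002,  0.001,  0.002,  0.002, -0.001,  0.   , -0.001]), 'joint_torque': array([-0.0000e+00, -5.9644e+01,  1.6080e+00, -2.8121e+01,  1.2000e-02,
        9.0000e-03,  0.0000e+00]), 'eef_pos': array([0.302, 0.603, 0.23 ]), 'tool_rot': array([ 0.601, -0.372,  0.602,  0.371]), 'contact_force': array([-0.233, -0.712, -0.458]), 'torque': array([-0.011,  0.031, -0.054]), 'gripper_width': np.float64(0.999)}
scene {'fx': np.float64(625.167), 'fy': np.float64(625.167), 'cx': np.float64(329.136), 'cy': np.float64(239.164), 'T': array([[-0.305, -0.784,  0.541,  1.21 ],
       [ 0.952, -0.256,  0.166,  0.144],
       [ 0.008,  0.566,  0.824,  1.038],
       [ 0.   ,  0.   ,  0.   ,  1.   ]])}
top {'fx': np.float64(508.696), 'fy': np.float64(508.696), 'cx': np.float64(323.397), 'cy': np.float64(235.933), 'T': array([[ 0.173,  0.959, -0.226,  0.406],
       [-0.985,  0.168, -0.043, -0.05 ],
       [-0.004,  0.23 ,  0.973,  0.94 ],
       [ 0.   ,  0.   ,  0.   ,  1.   ]])}
```

View pics/scene0.png

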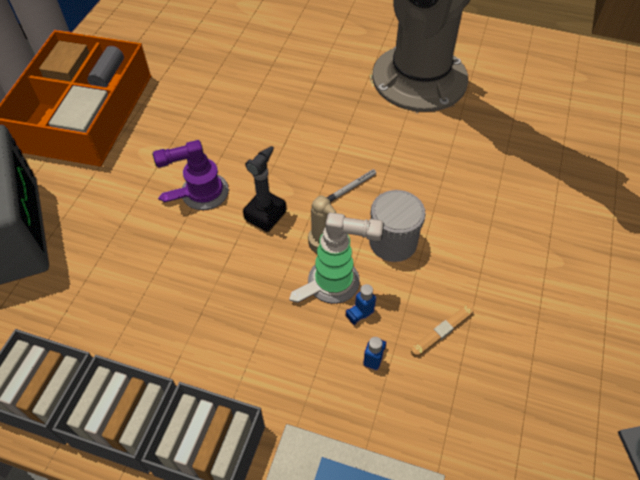

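View pics/top0.png

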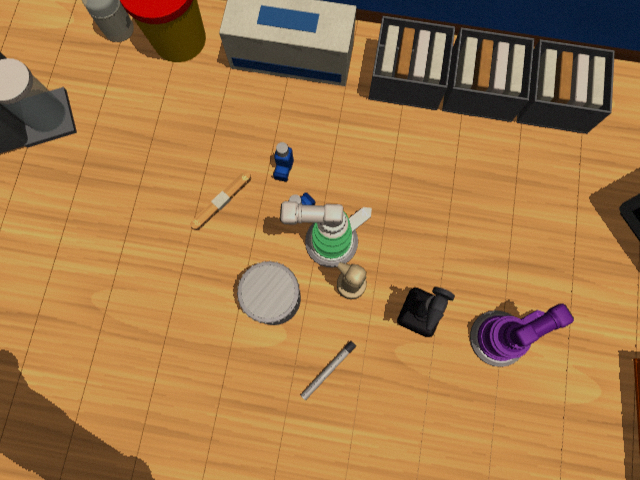

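The top view shows the spacer at about (332,235), its tab tip near (370,210) and its outlet end near (285,212). The thermometer is at (350,282). I'll zoom in and measure.

```bash
cat > h.py <<'E'
import numpy as np,cv2
from station import bot
def cloud(n,d):
    c=bot.calibration(n); v,u=np.mgrid[0:480,0:640]
    P=np.stack([(u-c["cx"])/c["fx"]*d,-(v-c["cy"])/c["fy"]*d,-d],-1)
    return P@c["T"][:3,:3].T+c["T"][:3,3]
def ray(n,u,v,z):
    c=bot.calibration(n); r=c["T"][:3,:3]@np.array([(u-c["cx"])/c["fx"],-(v-c["cy"])/c["fy"],-1]); o=c["T"][:3,3]
    return o+r*(z-o[2])/r[2]
E
python3 - <<'E'
from h import *
for n,b in(("top",(230,140,460,330)),("scene",(250,170,410,380))):
    z=np.load(n+"0.npz");p,d=z["p"],z["d"]
    x0,y0,x1,y1=b
    cv2.imwrite(f"pics/{n}0z.png",cv2.resize(p[y0:y1,x0:x1,::-1],None,fx=3 if n=="top" else 2.8,fy=3 if n=="top" else 2.8,interpolation=cv2.INTER_CUBIC))
    X=cloud(n,d); 
    m=(X[...,2]>0.008)&(np.abs(X[...,0]-.5)<.4)&(np.abs(X[...,1])<.4)&(d>0)
    k,l,s,c=cv2.connectedComponentsWithStats(m.astype(np.uint8))
    for i in range(1,k):
        if s[i][4]>60:
            q=X[l==i]; print(n,s[i],c[i].round(),q.min(0).round(3),q.max(0).round(3))
E
```

```text
top [273 142  21  39 585] [283. 161.] [0.717 0.076 0.008] [0.768 0.107 0.086]
top [190 171  61  58 832] [220. 200.] [0.593 0.151 0.008] [0.722 0.242 0.019]
top [ 280  192   92  107 4465] [330. 238.] [ 0.514 -0.101  0.008] [0.696 0.064 0.206]
top [ 237  260   64   65 3176] [269. 292.] [0.441 0.01  0.008] [0.545 0.112 0.112]
top [ 397  286   58   51 1833] [424. 309.] [ 0.47  -0.235  0.008] [ 0.553 -0.166  0.188]
top [ 471  303   91   63 3240] [511. 334.] [ 0.444 -0.4    0.008] [ 0.55  -0.301  0.148]
top [301 340  55  60 540] [328. 369.] [ 0.328 -0.099  0.008] [ 0.441 -0.019  0.02 ]
scene [383  95  54  16 251] [410. 103.] [ 0.1   -0.068  0.008] [0.122 0.06  0.017]
scene [ 159  140   70   68 2429] [196. 175.] [ 0.449 -0.4    0.008] [ 0.55  -0.305  0.147]
scene [ 243  146   44   86 1934] [263. 195.] [ 0.473 -0.246  0.008] [ 0.557 -0.169  0.185]
scene [ 290  170  136  133 7732] [358. 239.] [ 0.333 -0.103  0.008] [0.693 0.11  0.205]
scene [346 285  31  40 693] [362. 305.] [0.653 0.016 0.008] [0.699 0.065 0.085]
scene [412 305  62  51 798] [442. 330.] [0.595 0.149 0.008] [0.725 0.239 0.019]
scene [363 337  24  33 536] [374. 353.] [0.721 0.073 0.009] [0.773 0.104 0.084]
```

View pics/top0z.png

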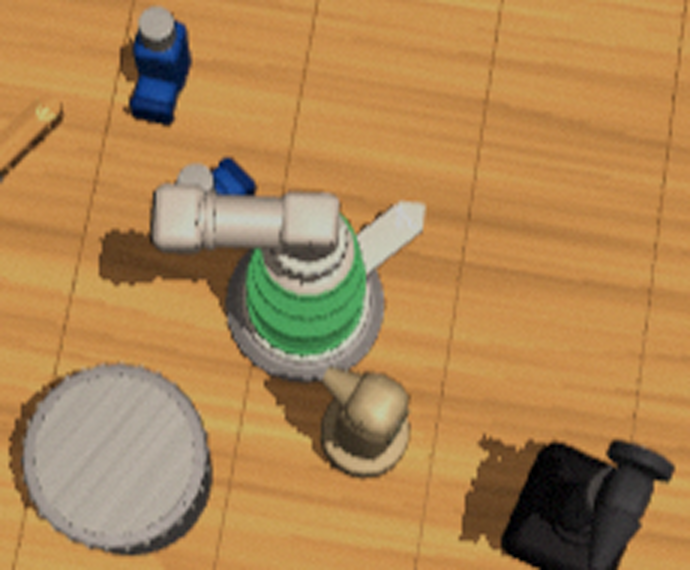

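View pics/scene0z.png

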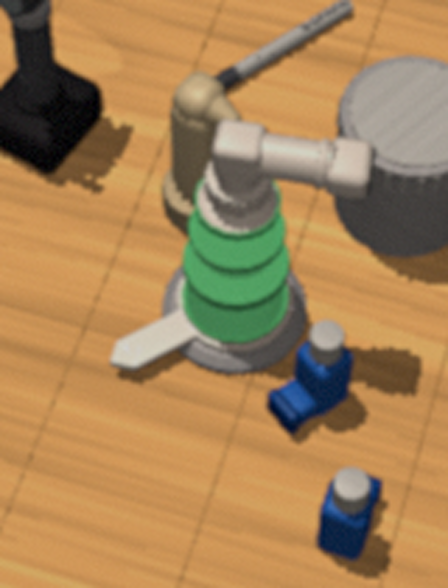

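```bash
python3 - <<'E'
from h import *
for n in("top","scene"):
    z=np.load(n+"0.npz");p,d=z["p"],z["d"];X=cloud(n,d)
    hsv=cv2.cvtColor(p,cv2.COLOR_RGB2HSV)
    R=(np.abs(X[...,0]-.6)<.12)&(np.abs(X[...,1]+.02)<.12)&(d>0)
    g=R&(hsv[...,0]>45)&(hsv[...,0]<85)&(hsv[...,1]>90)
    q=X[g]; print(n,"green",q.min(0).round(3),q.max(0).round(3))
    # tops of collars: z histogram of green
    h,e=np.histogram(q[:,2],np.arange(0.02,.2,.004)); print(list(zip(e.round(3),h)))
    m=R&(X[...,2]>.165)&(hsv[...,1]<60); q=X[m]
    h,e=np.histogram(q[:,2],np.arange(0.16,.22,.003)); print(list(zip(e.round(3),h)))
    top=q[q[:,2]>q[:,2].max()-.006]; print("crown",len(top),top.mean(0).round(4),top.min(0).round(4),top.max(0).round(4))
    r=cv2.minAreaRect((q[:,:2]*1000).astype(np.float32)); print("elbow rect",r)
    t=R&(X[...,2]>.01)&(X[...,2]<.026)&(hsv[...,1]<70)&(X[...,1]<-.04)&(X[...,0]>.6);q=X[t]
    print("tab",len(q),q.mean(0).round(4), cv2.minAreaRect((q[:,:2]*1000).astype(np.float32)))
    i=np.argmax(q[:,0]-q[:,1]);print(q[i].round(4))
    th=R&(X[...,2]>.01)&(X[...,0]<.575)&(X[...,1]<.01)&(hsv[...,1]>60)&(hsv[...,0]<30)
    q=X[th]; print("thermo",q.min(0).round(3),q.max(0).round(3)); 
    for a in(.02,.09,.115,.125):
        w=q[(q[:,2]>a)&(q[:,2]<a+.03)]; print(a,w.min(0).round(3),w.max(0).round(3)) if len(w) else 0
E
```

```text
top green [ 0.581 -0.06   0.016] [0.636 0.011 0.14 ]
[(np.float64(0.02), np.int64(80)), (np.float64(0.024), np.int64(33)), (np.float64(0.028), np.int64(13)), (np.float64(0.032), np.int64(10)), (np.float64(0.036), np.int64(20)), (np.float64(0.04), np.int64(6)), (np.float64(0.044), np.int64(9)), (np.float64(0.048), np.int64(2)), (np.float64(0.052), np.int64(0)), (np.float64(0.056), np.int64(0)), (np.float64(0.06), np.int64(14)), (np.float64(0.064), np.int64(91)), (np.float64(0.068), np.int64(146)), (np.float64(0.072), np.int64(12)), (np.float64(0.076), np.int64(17)), (np.float64(0.08), np.int64(8)), (np.float64(0.084), np.int64(12)), (np.float64(0.088), np.int64(3)), (np.float64(0.092), np.int64(0)), (np.float64(0.096), np.int64(0)), (np.float64(0.1), np.int64(45)), (np.float64(0.104), np.int64(177)), (np.float64(0.108), np.int64(20)), (np.float64(0.112), np.int64(12)), (np.float64(0.116), np.int64(12)), (np.float64(0.12), np.int64(4)), (np.float64(0.124), np.int64(0)), (np.float64(0.128), np.int64(3)), (np.float64(0.132), np.int64(15)), (np.float64(0.136), np.int64(33)), (np.float64(0
[... 3947 characters left out ...]
.208), np.int64(0)), (np.float64(0.211), np.int64(0)), (np.float64(0.214), np.int64(0))]
crown 275 [ 0.6174 -0.0099  0.2011] [ 0.6012 -0.0417  0.1992] [0.6337 0.0488 0.2052]
elbow rect ((615.2544555664062, 5.121013641357422), (35.252323150634766, 95.35636901855469), 7.579555034637451)
tab 413 [ 0.6616 -0.0679  0.0162] ((653.0892333984375, -62.85218811035156), (43.879173278808594, 87.37957763671875), 75.16598510742188)
[ 0.6911 -0.0898  0.0182]
thermo [ 0.486 -0.103  0.011] [0.57  0.008 0.142]
0.02 [ 0.536 -0.103  0.02 ] [ 0.57  -0.078  0.05 ]
0.09 [ 0.486 -0.095  0.09 ] [0.564 0.008 0.12 ]
0.115 [ 0.528 -0.094  0.115] [ 0.563 -0.047  0.142]
0.125 [ 0.528 -0.093  0.125] [ 0.561 -0.047  0.142]
```

```bash
cat >> h.py <<'E'
from scipy.spatial.transform import Rotation as Ro
def plan(target,jawdeg):
    o=bot.get_obs();w,x,y,z=o["tool_rot"];R=Ro.from_quat([x,y,z,w]).as_matrix()
    print("t",round(o["t"],2),"pos",o["eef_pos"].round(4),"q",o["q"].round(2),"F",o["contact_force"].round(1),"T",o["torque"].round(2),"g",round(float(o["gripper_width"]),3))
    zz=np.array([np.cos(np.radians(jawdeg)),np.sin(np.radians(jawdeg)),0]);xx=np.array([0,0,-1.]);Rt=np.stack([xx,np.cross(zz,xx),zz],1)
    print("jaw now",np.degrees(np.arctan2(R[1,2],R[0,2])).round(1),"shift mm",(R.T@(np.array(target)-o["eef_pos"])*1000).round(1),"rotvec/6deg",(np.degrees(Ro.from_matrix(R.T@Rt).as_rotvec())/6).round(2))
E
python3 - <<'E'
from h import *
for a in(7,187): plan((.617,-.027,.27),a)
E
```

```text
t 0.1 pos [0.3017 0.6032 0.2304] q [-1.22  0.48  0.02  1.56 -0.01  1.11 -0.08] F [ 0.1  0.2 -0.1] T [-0.05  0.    0.01] g 0.998
jaw now 63.4 shift mm [ -38.8 -563.9 -422.7] rotvec/6deg [ 9.4  -0.01  0.01]
t 0.1 pos [0.3017 0.6032 0.2304] q [-1.22  0.48  0.02  1.56 -0.01  1.11 -0.08] F [ 0.1  0.2 -0.1] T [-0.05  0.    0.01] g 0.998
jaw now 63.4 shift mm [ -38.8 -563.9 -422.7] rotvec/6deg [-2.06e+01 -1.00e-02 -2.00e-02]
```

```bash
python3 -m jog '-39 0 0 0 0 0 60; 0 -40 -30 0 0 0 60; 0 -40 -30 0 0 0 60; 0 -40 -30 0 0 0 60; 0 -40 -30 0 0 0 60' 60
python3 -m jog '0 -40 -30 0 0 0 60; 0 -40 -30 0 0 0 60; 0 -40 -30 0 0 0 60; 0 -40 -30 0 0 0 60; 0 -40 -30 0 0 0 60' 
python3 -m jog '0 -40 -30 0 0 0 60; 0 -40 -30 0 0 0 60; 0 -40 -30 0 0 0 60; 0 -40 -30 0 0 0 60; 0 -40 -30 0 0 0 60' 
python3 - <<'E'
from h import *
plan((.617,-.027,.27),7)
E
```

```text
t: 0.6
eef_pos: [0.3918, 0.4227, 0.27]
tool_rot: [0.601, -0.372, 0.602, 0.372]
contact_force: [1.8, 0.5, 0.6]
gripper_width: 0.703
t: 1.1
eef_pos: [0.5034, 0.1992, 0.2702]
tool_rot: [0.601, -0.372, 0.602, 0.372]
contact_force: [1.2, 0.5, -0.2]
gripper_width: 0.702
t: 1.6
eef_pos: [0.6153, -0.0243, 0.27]
tool_rot: [0.601, -0.372, 0.602, 0.372]
contact_force: [1.1, 0.5, 0.7]
gripper_width: 0.702
t 1.6 pos [ 0.6153 -0.0243  0.27  ] q [-0.32  0.36  0.34  1.68 -0.13  1.13  1.16] F [1.1 0.5 0.7] T [-0.   -0.05  0.07] g 0.702
jaw now 63.4 shift mm [ 0.  -2.8 -1.7] rotvec/6deg [ 9.41 -0.   -0.  ]
```

```bash
python3 -m jog '0 -2.8 -1.7 1.3 0 0 60; 0 0 0 1.3 0 0 60; 0 0 0 1.3 0 0 60; 0 0 0 1.3 0 0 60; 0 0 0 1.3 0 0 60' 
python3 -m jog '0 0 0 1.3 0 0 60; 0 0 0 1.3 0 0 60; 0 0 0 0.3 0 0 60' 
python3 - <<'E'
from h import *
plan((.617,-.027,.17),7)
for n in("top","scene"):
    p,d=bot.read_camera(n); cv2.imwrite(f"pics/{n}1.png",cv2.resize(p[130:350,210:460,::-1],None,fx=2.4,fy=2.4))
E
```

```text
t: 2.1
eef_pos: [0.6163, -0.0252, 0.2698]
tool_rot: [0.691, -0.148, 0.692, 0.148]
contact_force: [-0.2, 0.8, -0.6]
gripper_width: 0.698
t: 2.4
eef_pos: [0.6163, -0.0251, 0.2698]
tool_rot: [0.705, -0.043, 0.706, 0.042]
contact_force: [0.9, -0.0, 0.6]
gripper_width: 0.704
t 2.4 pos [ 0.6163 -0.0251  0.2698] q [-0.46  0.38  0.54  1.68 -0.21  1.14  0.25] F [ 0.9 -0.   0.6] T [-0.01 -0.04  0.05] g 0.704
jaw now 6.9 shift mm [99.8 -2.   0.5] rotvec/6deg [-0.02 -0.01  0.  ]
```

View pics/scene1.png

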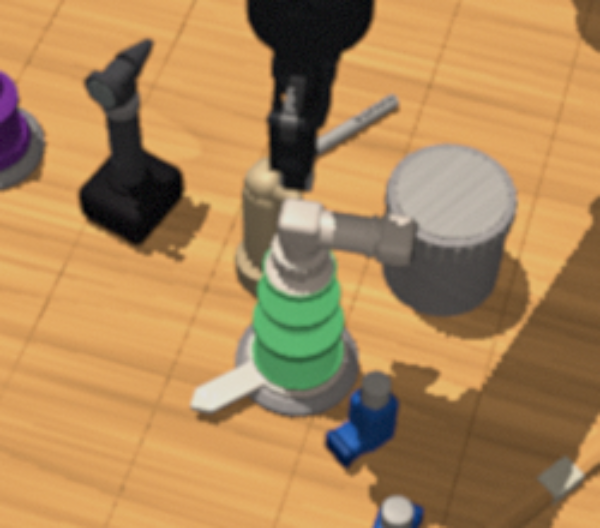

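View pics/top1.png

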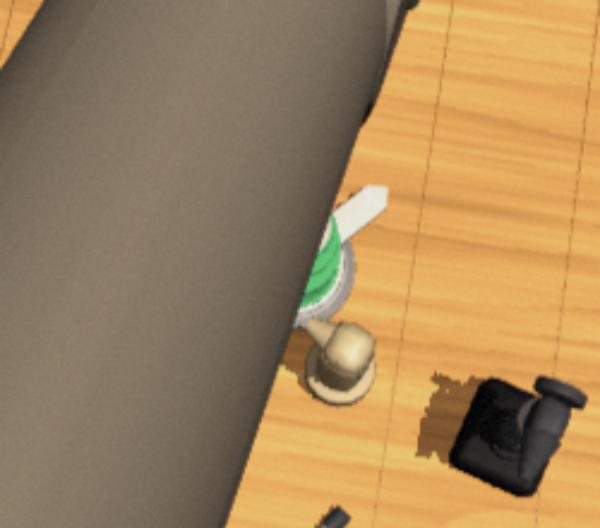

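```bash
python3 -m jog '25 -2 0.5 0 0 0 60; 25 0 0 0 0 0 60; 20 0 0 0 0 0 60; 15 0 0 0 0 0 60; 12 0 0 0 0 0 60' 
python3 -m jog '0 0 0 0 0 0 24; 0 0 0 0 0 0 24;0 0 0 0 0 0 24;0 0 0 0 0 0 24' 60
python3 - <<'E'
from h import *
plan((.617,-.027,.17),7)
p,d=bot.read_camera("scene"); cv2.imwrite(f"pics/s2.png",cv2.resize(p[130:350,210:460,::-1],None,fx=2.4,fy=2.4))
E
```

```text
t: 3.0
eef_pos: [0.6172, -0.0271, 0.1723]
tool_rot: [0.706, -0.044, 0.706, 0.044]
contact_force: [-0.1, -0.2, 0.1]
gripper_width: 0.7
t: 3.4
eef_pos: [0.6174, -0.0273, 0.1741]
tool_rot: [0.706, -0.043, 0.706, 0.043]
contact_force: [-1.3, -0.2, 1.6]
gripper_width: 0.317
t 3.4 pos [ 0.6174 -0.0273  0.1741] q [-0.42  0.48  0.5   1.78 -0.27  0.95  0.31] F [-1.3 -0.2  1.6] T [-0.05  0.51  0.03] g 0.317
jaw now 7.0 shift mm [ 4.1  0.4 -0.4] rotvec/6deg [ 0.01  0.   -0.  ]
```

View pics/s2.png

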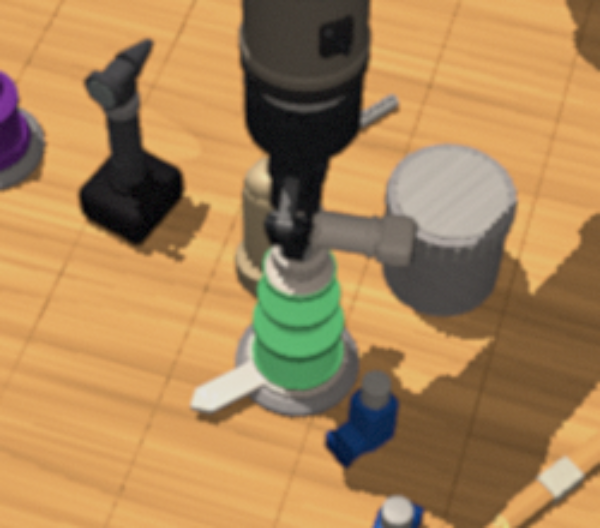

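```bash
python3 -m jog '0 0 0 1 0 0 24; 0 0 0 1 0 0 24; 0 0 0 1 0 0 24; 0 0 0 1 0 0 24; 0.3 0 0 1 0 0 24' 60
python3 -m jog '0 0 0 0 0 0 24'
python3 - <<'E'
from h import *
plan((.617,-.027,.17),-131)
p,d=bot.read_camera("scene"); cv2.imwrite(f"pics/s3.png",cv2.resize(p[130:350,210:460,::-1],None,fx=2.4,fy=2.4))
E
```

```text
t: 3.95
eef_pos: [0.6171, -0.0275, 0.1735]
tool_rot: [0.693, 0.142, 0.693, -0.142]
contact_force: [-3.3, -0.9, 2.5]
gripper_width: 0.321
t: 4.05
eef_pos: [0.6171, -0.0274, 0.1733]
tool_rot: [0.693, 0.141, 0.693, -0.141]
contact_force: [-5.0, -0.8, 2.0]
gripper_width: 0.318
t 4.05 pos [ 0.6171 -0.0274  0.1733] q [-0.52  0.51  0.63  1.79 -0.35  0.96 -0.14] F [-5.  -0.8  2. ] T [-0.21  0.75 -0.  ] g 0.318
jaw now -23.0 shift mm [ 3.3  0.4 -0.2] rotvec/6deg [1.8e+01 0.0e+00 1.0e-02]
```

View pics/s3.png

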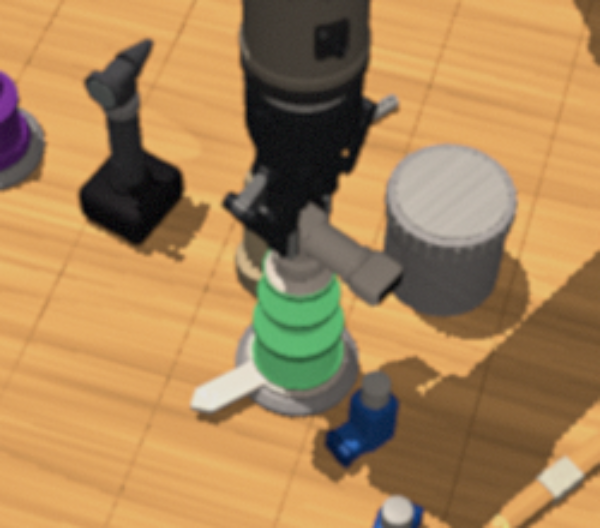

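The elbow turns with the gripper, and the outlet is now at (380,285). I'll keep turning.

```bash
for i in 1; do python3 -m jog '0.3 0 0 1 0 0 24; 0 0 0 1 0 0 24; 0 0 0 1 0 0 24; 0 0 0 1 0 0 24; 0.1 0 0 1 0 0 24' 60; done
python3 -m jog '0.3 0 0 1 0 0 24; 0 0 0 1 0 0 24; 0 0 0 1 0 0 24; 0 0 0 1 0 0 24; 0 0 0 1 0 0 24'
python3 -m jog '0.3 0 0 1 0 0 24; 0 0 0 1 0 0 24; 0 0 0 1 0 0 24; 0 0 0 1 0 0 24; 0 0 0 1 0 0 24'
python3 - <<'E'
from h import *
plan((.617,-.027,.17),-131)
for n in("scene","top"):
    p,d=bot.read_camera(n); np.savez(n+"4.npz",p=p,d=d);cv2.imwrite(f"pics/{n}4.png",cv2.resize(p[130:350,210:460,::-1],None,fx=2.4,fy=2.4))
E
```

```text
t: 4.6
eef_pos: [0.6168, -0.0274, 0.1727]
tool_rot: [0.632, 0.316, 0.633, -0.316]
contact_force: [-4.1, -0.9, 2.2]
gripper_width: 0.318
t: 5.1
eef_pos: [0.6164, -0.0272, 0.1721]
tool_rot: [0.529, 0.468, 0.53, -0.469]
contact_force: [-4.0, -0.3, 1.9]
gripper_width: 0.321
t: 5.6
eef_pos: [0.6162, -0.0268, 0.1715]
tool_rot: [-0.389, -0.589, -0.391, 0.59]
contact_force: [-5.5, 0.7, 0.5]
gripper_width: 0.319
t 5.6 pos [ 0.6162 -0.0268  0.1715] q [-0.75  0.66  1.03  1.8  -0.65  1.06 -1.45] F [-5.5  0.7  0.5] T [-0.01  1.32  0.23] g 0.319
jaw now -113.0 shift mm [ 1.5  0.8 -0.2] rotvec/6deg [3.   0.01 0.03]
```

View pics/scene4.png

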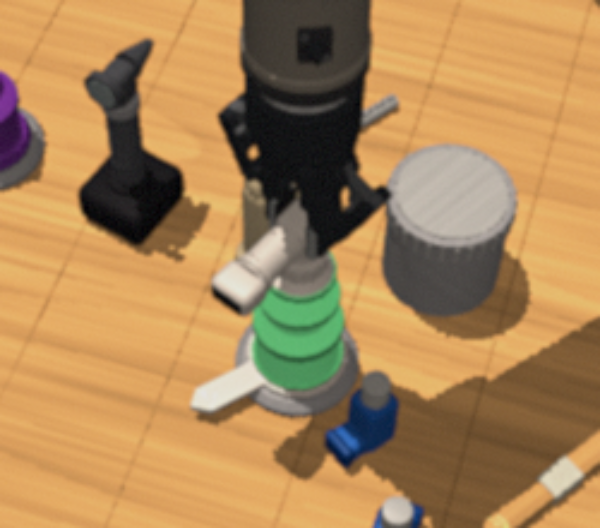

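View pics/top4.png

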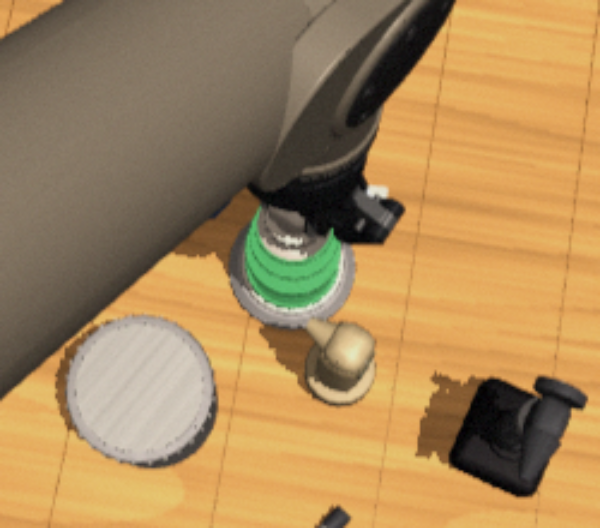

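```bash
python3 -m jog '0.2 0 0 0.7 0 0 24; 0 0 0 0.7 0 0 24; 0 0 0 0.7 0 0 24; 0 0 0 0.7 0 0 24; 0 0 0 0 0 0 24'
python3 - <<'E'
from h import *
plan((.617,-.027,.17),-131)
n="scene"
p,d=bot.read_camera(n); np.savez(n+"5.npz",p=p,d=d);cv2.imwrite(f"pics/{n}5.png",cv2.resize(p[200:320,260:380,::-1],None,fx=5,fy=5))
for u,v in((290,297),):print(ray(n,u,v,.018))
E
```

```text
t: 6.2
eef_pos: [0.6163, -0.0266, 0.1711]
tool_rot: [-0.3, -0.639, -0.301, 0.641]
contact_force: [-4.6, 0.5, 1.8]
gripper_width: 0.32
t 6.2 pos [ 0.6163 -0.0266  0.1711] q [-0.78  0.71  1.1   1.8  -0.71  1.09 -1.69] F [-4.6  0.5  1.8] T [0.16 1.34 0.05] g 0.32
jaw now -129.7 shift mm [ 1.1  0.8 -0.1] rotvec/6deg [0.22 0.01 0.03]
[ 0.68704955 -0.09129934  0.018     ]
```

View pics/scene5.png

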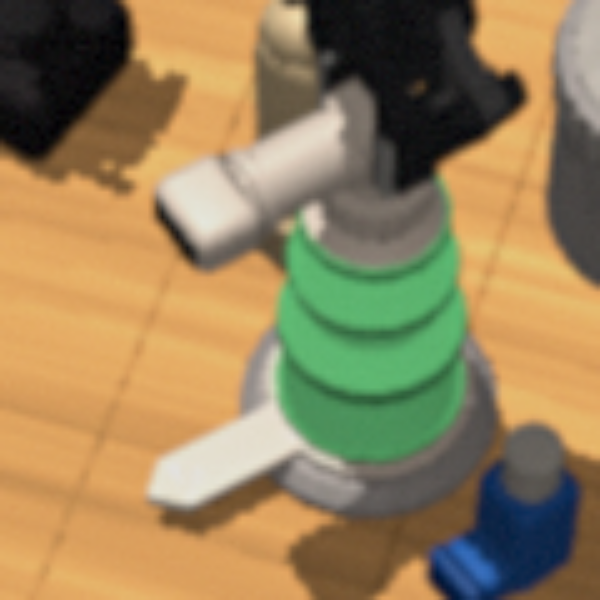

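```bash
python3 -m jog '5 0 0 0 0 0 24; 5 0 0 0 0 0 24; 5 0 0 0 0 0 24; 5 0 0 0 0 0 24; 5 0 0 0 0 0 24'
python3 -m jog '3 0 0 0 0 0 24'
python3 -m jog '3 0 0 0 0 0 24'
python3 -m jog '3 0 0 0 0 0 24;0 0 0 0 0 0 24'
python3 - <<'E'
from h import *
plan((.617,-.027,.11),-131)
n="scene"
p,d=bot.read_camera(n); cv2.imwrite(f"pics/{n}6.png",cv2.resize(p[200:320,260:380,::-1],None,fx=5,fy=5))
E
```

```text
t: 6.75
eef_pos: [0.6162, -0.0266, 0.1462]
tool_rot: [-0.3, -0.639, -0.302, 0.641]
contact_force: [-6.5, 0.8, 7.4]
gripper_width: 0.317
t: 6.85
eef_pos: [0.6162, -0.0266, 0.1435]
tool_rot: [-0.3, -0.639, -0.302, 0.64]
contact_force: [-6.6, 1.2, 7.3]
gripper_width: 0.319
t: 6.95
eef_pos: [0.6162, -0.0266, 0.1407]
tool_rot: [-0.3, -0.639, -0.302, 0.64]
contact_force: [-6.8, 1.0, 7.7]
gripper_width: 0.317
t: 7.15
eef_pos: [0.6162, -0.0265, 0.1375]
tool_rot: [-0.3, -0.639, -0.302, 0.64]
contact_force: [-6.2, 1.4, 5.1]
gripper_width: 0.317
t 7.15 pos [ 0.6162 -0.0265  0.1375] q [-0.76  0.74  1.06  1.83 -0.75  1.04 -1.66] F [-6.2  1.4  5.1] T [0.16 1.61 0.04] g 0.317
jaw now -129.6 shift mm [27.5  1.  -0.2] rotvec/6deg [0.24 0.01 0.03]
```

View pics/scene6.png

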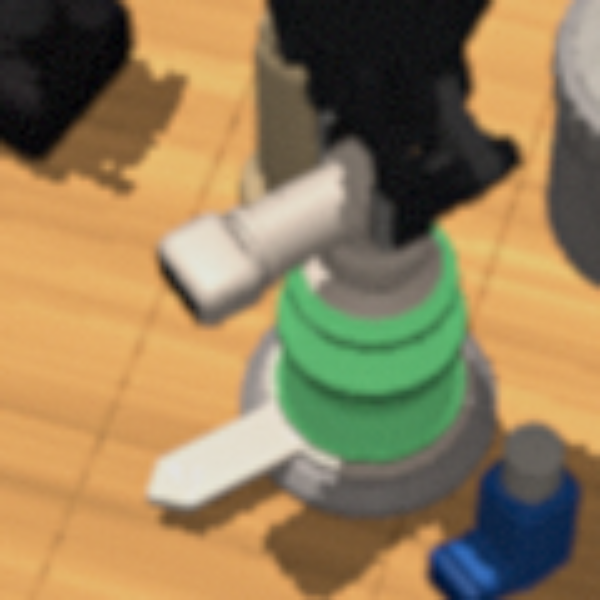

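```bash
for i in 1; do python3 -m jog '3 0 0 0 0 0 24'; python3 -m jog '3 0 0 0 0 0 24'; python3 -m jog '3 0 0 0 0 0 24';python3 -m jog '3 0 0 0 0 0 24'; python3 -m jog '3 0 0 0 0 0 24'; done | grep -v tool_rot
python3 - <<'E'
from h import *
plan((.617,-.027,.11),-131)
n="scene"
p,d=bot.read_camera(n); cv2.imwrite(f"pics/{n}7.png",cv2.resize(p[200:320,260:380,::-1],None,fx=5,fy=5))
E
```

```text
t: 7.3
eef_pos: [0.6162, -0.0266, 0.135]
contact_force: [-7.3, 0.9, 8.4]
gripper_width: 0.319
t: 7.4
eef_pos: [0.6162, -0.0266, 0.1319]
contact_force: [-7.2, 1.9, 7.3]
gripper_width: 0.319
t: 7.5
eef_pos: [0.6162, -0.0266, 0.1288]
contact_force: [-7.7, 1.9, 7.9]
gripper_width: 0.317
t: 7.6
eef_pos: [0.6162, -0.0266, 0.1258]
contact_force: [-6.8, 1.0, 8.3]
gripper_width: 0.315
t: 7.7
eef_pos: [0.6162, -0.0266, 0.1228]
contact_force: [-6.8, 2.1, 7.9]
gripper_width: 0.32
t 7.7 pos [ 0.6162 -0.0266  0.1228] q [-0.75  0.76  1.04  1.84 -0.77  1.02 -1.64] F [-6.8  2.1  7.9] T [0.32 1.86 0.05] g 0.32
jaw now -129.6 shift mm [12.8  0.9 -0.2] rotvec/6deg [0.24 0.   0.03]
```

View pics/scene7.png

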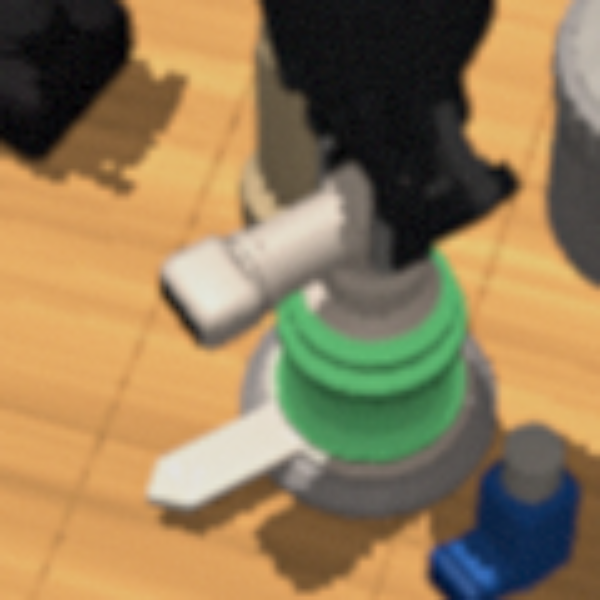

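```bash
python3 - <<'E'
from h import *
n="scene"
def prof(p):
    g=p[:,:,1].astype(int); 
    for u in(336,342):print(u,list(zip(range(248,300),p[248:300,u,1].tolist(),p[248:300,u,0].tolist())))
for f in("scene0.npz","scene5.npz"):
    pass
p,d=bot.read_camera(n);X=cloud(n,d);np.savez("scene8.npz",p=p,d=d)
def bands(p,X):
    hsv=cv2.cvtColor(p,cv2.COLOR_RGB2HSV)
    g=(np.hypot(X[...,0]-.617,X[...,1]+.027)<.045)&(hsv[...,0]>45)&(hsv[...,0]<85)&(hsv[...,1]>90)
    r=np.hypot(X[...,0]-.617,X[...,1]+.027)
    for z in np.arange(.05,.145,.003):
        m=g&(abs(X[...,2]-z)<.0015); print(round(z,3),m.sum(),r[m].mean().round(4) if m.any() else 0)
z=np.load("scene5.npz");bands(z["p"],cloud(n,z["d"]));print();bands(p,X)
E
```

```text
0.05 19 0.0338
0.053 22 0.0337
0.056 10 0.0346
0.059 14 0.0352
0.062 30 0.0347
0.065 96 0.0332
0.068 122 0.0325
0.071 42 0.0309
0.074 31 0.0296
0.077 27 0.0294
0.08 33 0.0294
0.083 14 0.0295
0.086 28 0.0296
0.089 27 0.0298
0.092 24 0.0297
0.095 5 0.0305
0.098 15 0.0306
0.101 69 0.0293
0.104 117 0.0286
0.107 53 0.0278
0.11 22 0.0259
0.113 26 0.0256
0.116 28 0.0256
0.119 21 0.026
0.122 24 0.0259
0.125 9 0.0261
0.128 6 0.0272
0.131 36 0.0277
0.134 27 0.0274
0.137 11 0.028
0.14 0 0
0.143 0 0

0.05 24 0.0336
0.053 19 0.0341
0.056 8 0.0346
0.059 15 0.0347
0.062 27 0.0351
0.065 102 0.0331
0.068 90 0.0331
0.071 22 0.0327
0.074 12 0.0313
0.077 52 0.0302
0.08 77 0.0296
0.083 63 0.0286
0.086 37 0.0271
0.089 6 0.028
0.092 0 0
0.095 0 0
0.098 0 0
0.101 0 0
0.104 0 0
0.107 0 0
0.11 0 0
0.113 0 0
0.116 0 0
0.119 0 0
0.122 0 0
0.125 0 0
0.128 0 0
0.131 0 0
0.134 0 0
0.137 0 0
0.14 0 0
0.143 0 0
```

```bash
python3 - <<'E'
import cv2,numpy as np
a=cv2.imread("pics/scene6.png");b=cv2.imread("pics/scene7.png");c=cv2.imread("pics/scene5.png")
cv2.imwrite("pics/cmp.png",np.hstack([x[150:480,240:500] for x in(c,a,b)]))
E
```

```text
(no output)
```

View pics/cmp.png

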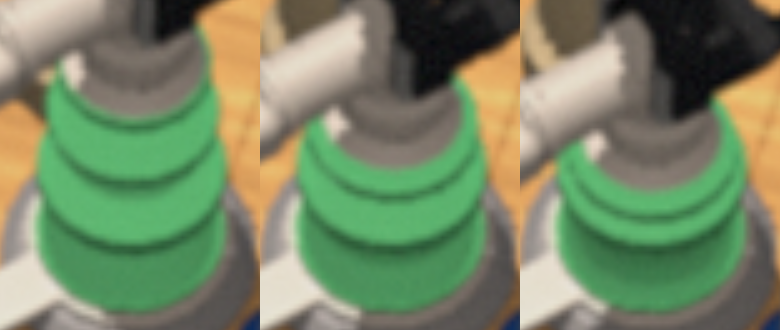

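The inner sleeve was already home in picture 6, with the same collar spacing as in picture 7, while the middle sleeve still stood about 25 mm out. I'll press on until it bottoms.

```bash
python3 -m jog '3 0 0 0 0 0 24; 3 0 0 0 0 0 24'; for i in 1; do python3 -m jog '1.5 0 0 0 0 0 24'; python3 -m jog '1.5 0 0 0 0 0 24'; python3 -m jog '1 0 0 0 0 0 24'; done | grep -v tool_rot
python3 - <<'E'
from h import *
plan((.617,-.027,.11),-131)
E
```

```text
t: 8.0
eef_pos: [0.6162, -0.0266, 0.1169]
tool_rot: [-0.3, -0.639, -0.302, 0.64]
contact_force: [-6.6, 1.8, 6.9]
gripper_width: 0.318
t: 8.1
eef_pos: [0.6162, -0.0266, 0.1152]
contact_force: [-7.5, 1.8, 10.4]
gripper_width: 0.317
t: 8.2
eef_pos: [0.6164, -0.0267, 0.1147]
contact_force: [-11.7, 3.8, 21.7]
gripper_width: 0.314
t: 8.3
eef_pos: [0.6165, -0.0268, 0.1145]
contact_force: [-12.4, 3.7, 26.6]
gripper_width: 0.323
t 8.3 pos [ 0.6165 -0.0268  0.1145] q [-0.74  0.77  1.03  1.84 -0.78  1.   -1.64] F [-12.4   3.7  26.6] T [0.88 3.25 0.07] g 0.323
jaw now -129.6 shift mm [ 4.5  0.5 -0.2] rotvec/6deg [ 0.24 -0.01  0.04]
```

```bash
python3 -m jog '0.5 0 0 0 0 0 24; 0 0 0 0 0 0 24' | grep -v tool_rot
python3 - <<'E'
from h import *
n="scene"
p,d=bot.read_camera(n);X=cloud(n,d);np.savez("scene9.npz",p=p,d=d)
cv2.imwrite(f"pics/{n}9.png",cv2.resize(p[200:320,260:380,::-1],None,fx=5,fy=5))
hsv=cv2.cvtColor(p,cv2.COLOR_RGB2HSV)
r=np.hypot(X[...,0]-.617,X[...,1]+.027)
m=(r<.13)&(X[...,2]>.11)&(X[...,2]<.16)&(hsv[...,1]<80)&(p[...,0]>110)&(X[...,0]>.62)
q=X[m];print(len(q),cv2.minAreaRect((q[:,:2]*1000).astype(np.float32)),q.max(0),q.min(0))
for a in np.arange(.03,.1,.008):
    dd=(q[:,0]-.617)*.757-(q[:,1]+.027)*.654
    w=q[abs(dd-a)<.004]
    s=(w[:,0]-.617)*.654+(w[:,1]+.027)*.757
    if len(w):print(round(a,3),len(w),"lat",s.min().round(4),s.max().round(4),w[:,2].max().round(3))
E
```

```text
t: 8.5
eef_pos: [0.6165, -0.0268, 0.1145]
contact_force: [-13.3, 3.0, 24.8]
gripper_width: 0.32
615 ((653.3777465820312, -51.8561897277832), (34.37938690185547, 74.78457641601562), 45.455230712890625) [ 0.68806079 -0.02618691  0.14728007] [ 0.62039711 -0.08694448  0.11977141]
0.03 62 lat -0.0085 0.0146 0.142
0.038 66 lat -0.0088 0.015 0.143
0.046 53 lat -0.0095 0.0157 0.142
0.054 74 lat -0.0122 0.0183 0.147
0.062 77 lat -0.0129 0.0201 0.143
0.07 81 lat -0.0135 0.0204 0.144
0.078 75 lat -0.0143 0.02 0.141
```

View pics/scene9.png

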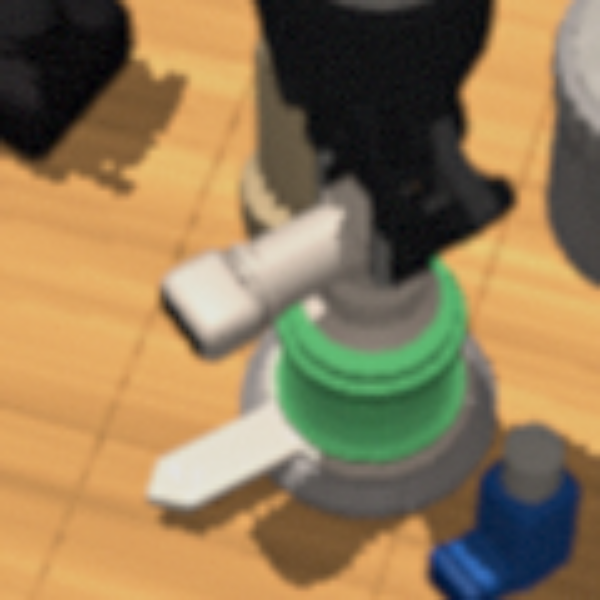

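```bash
python3 - <<'E'
from h import *
for n,f in(("top","top0.npz"),("scene","scene0.npz"),("scene","scene9.npz"),("top","top4.npz")):
    z=np.load(f);p,d=z["p"],z["d"];hsv=cv2.cvtColor(p,cv2.COLOR_RGB2HSV)
    v,u=np.nonzero((hsv[...,1]<75)&(p.min(-1)>110))
    c=bot.calibration(n);T=c["T"]
    r=np.stack([(u-c["cx"])/c["fx"],-(v-c["cy"])/c["fy"],-np.ones(len(u))],-1)@T[:3,:3].T
    q=T[:3,3]+r*((.019-T[2,3])/r[:,2])[:,None]
    zz=cloud(n,d)[v,u,2]
    e=q[:,:2]-[.6168,-.0270]; R=np.hypot(*e.T);k=(R>.052)&(R<.11)&(e[:,0]>.02)&(e[:,1]<-.02)&(zz<.03);e=e[k]
    a=np.radians(-40.8);along=e@[np.cos(a),np.sin(a)];lat=e@[-np.sin(a),np.cos(a)]
    print(f,len(e),"tip along",along.max().round(4))
    for s in np.arange(.055,.1,.006):
        w=lat[abs(along-s)<.003]
        if len(w):print("  ",round(s,3),w.min().round(4),w.max().round(4),"mid",((w.min()+w.max())/2).round(4))
E
```

```text
top0.npz 242 tip along 0.0924
   0.055 -0.0109 0.0125 mid 0.0008
   0.061 -0.0115 0.0117 mid 0.0001
   0.067 -0.0109 0.0123 mid 0.0007
   0.073 -0.0115 0.0117 mid 0.0001
   0.079 -0.0109 0.012 mid 0.0005
   0.085 -0.0103 0.0114 mid 0.0005
   0.091 -0.0029 0.004 mid 0.0005
scene0.npz 253 tip along 0.0975
   0.055 -0.01 0.0125 mid 0.0012
   0.061 -0.0102 0.0124 mid 0.0011
   0.067 -0.0112 0.0123 mid 0.0005
   0.073 -0.0113 0.0122 mid 0.0004
   0.079 -0.0114 0.012 mid 0.0003
   0.085 -0.0115 0.0128 mid 0.0007
   0.091 -0.0087 0.009 mid 0.0001
   0.097 -0.0041 0.0052 mid 0.0005
scene9.npz 263 tip along 0.0975
   0.055 -0.011 0.0135 mid 0.0012
   0.061 -0.0111 0.0133 mid 0.0011
   0.067 -0.0112 0.0132 mid 0.001
   0.073 -0.0113 0.0131 mid 0.0009
   0.079 -0.0114 0.0129 mid 0.0008
   0.085 -0.0115 0.0128 mid 0.0007
   0.091 -0.0087 0.0118 mid 0.0015
   0.097 -0.0041 0.0052 mid 0.0005
top4.npz 33 tip along 0.0924
   0.079 0.003 0.0084 mid 0.0057
   0.085 -0.0017 0.0114 mid 0.0048
   0.091 -0.0029 0.004 mid 0.0005
```

```bash
python3 -m jog '-1.5 0 0 0.1 0 0 24; 0 0 0 0 0 0 24' | grep -v tool_rot;  python3 -m jog '0 0 0 0 0 0 48; 0 0 0 0 0 0 48;0 0 0 0 0 0 48'
python3 -m jog '-10 0 0 0 0 0 48; -20 0 0 0 0 0 48;-30 0 0 0 0 0 48;-40 0 0 0 0 0 48;-40 0 0 0 0 0 48'
python3 - <<'E'
from h import *
plan((.617,-.027,.25),-131)
n="scene"
p,d=bot.read_camera(n);np.savez("scene10.npz",p=p,d=d)
cv2.imwrite(f"pics/{n}10.png",cv2.resize(p[150:350,230:440,::-1],None,fx=2.8,fy=2.8))
E
```

```text
t: 8.75
eef_pos: [0.6164, -0.0267, 0.115]
contact_force: [-9.0, 2.2, 16.1]
gripper_width: 0.316
t: 9.05
eef_pos: [0.6179, -0.0269, 0.1137]
tool_rot: [0.297, 0.642, 0.297, -0.641]
contact_force: [-0.0, 0.5, 0.4]
gripper_width: 0.563
t: 9.55
eef_pos: [0.6172, -0.0274, 0.2556]
tool_rot: [-0.297, -0.642, -0.297, 0.642]
contact_force: [0.5, 0.5, -0.6]
gripper_width: 0.562
t 9.55 pos [ 0.6172 -0.0274  0.2556] q [-0.84  0.63  1.19  1.72 -0.62  1.23 -1.76] F [ 0.5  0.5 -0.6] T [ 0.03 -0.04  0.  ] g 0.562
jaw now -130.4 shift mm [ 5.6 -0.4 -0.2] rotvec/6deg [ 0.1  0.  -0. ]
```

View pics/scene10.png

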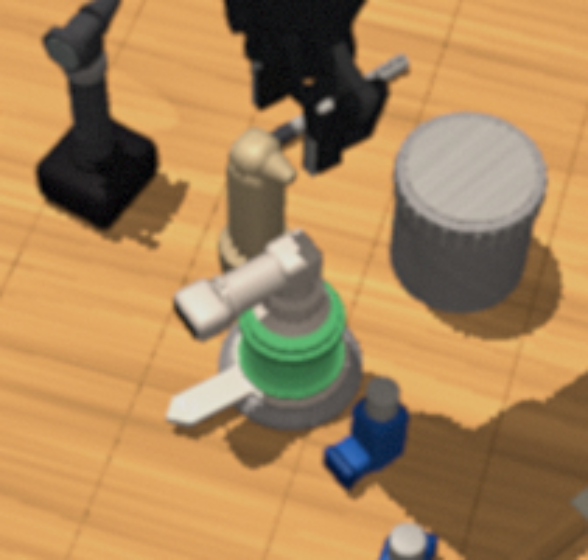

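```bash
python3 -m jog '-20 -25 -30 0 0 0 48; 0 -32 -38 0 0 0 48;0 -32 -38 0 0 0 48;0 -32 -38 0 0 0 48;0 -32 -38 0 0 0 48'
python3 -m jog '0 -32 -38 0 0 0 48; 0 0 0 0 0 0 48'
python3 - <<'E'
from h import *
def bystand(p,d,n):
    X=cloud(n,d);m=(X[...,2]>0.008)&(np.abs(X[...,0]-.5)<.28)&(np.abs(X[...,1])<.27)&(d>0)
    k,l,s,c=cv2.connectedComponentsWithStats(m.astype(np.uint8))
    for i in range(1,k):
        if s[i][4]>60:
            q=X[l==i];print(n,s[i],q.min(0).round(3),q.max(0).round(3))
for n in("top","scene"):
    p,d=bot.read_camera(n);np.savez(n+"11.npz",p=p,d=d);X=cloud(n,d);hsv=cv2.cvtColor(p,cv2.COLOR_RGB2HSV)
    m=(np.hypot(X[...,0]-.617,X[...,1]+.027)<.11)&(X[...,2]>.108)&(hsv[...,1]<60)&(X[...,0]>.59)
    q=X[m];r=np.hypot(q[:,0]-.617,q[:,1]+.027)
    w=q[r<.012];print(n,"crown z",np.percentile(w[:,2],[10,50,90]).round(4))
    R=cv2.minAreaRect((q[:,:2]*1000).astype(np.float32));B=cv2.boxPoints(R);print(R)
    t=q[q[:,2]>.12];far=t[np.hypot(t[:,0]-.617,t[:,1]+.027)>.06].mean(0);near=t[np.hypot(t[:,0]-.617,t[:,1]+.027)<.012].mean(0)
    print("axis dir deg",np.degrees(np.arctan2(*(far-near)[[1,0]])).round(1),near.round(4),far.round(4))
    bystand(p,d,n)
    cv2.imwrite(f"pics/{n}11.png",p[:,:,::-1])
E
```

```text
t: 10.1
eef_pos: [0.6186, 0.2127, 0.2744]
tool_rot: [0.297, 0.642, 0.297, -0.641]
contact_force: [0.4, -0.2, 0.0]
gripper_width: 0.566
t: 10.3
eef_pos: [0.618, 0.2707, 0.2725]
tool_rot: [0.301, 0.64, 0.302, -0.64]
contact_force: [-0.6, -0.5, -1.7]
gripper_width: 0.564
top crown z [0.1425 0.1444 0.1464]
((638.1235961914062, -44.81359100341797), (31.51870346069336, 96.09947967529297), 51.74748611450195)
axis dir deg -40.2 [ 0.617  -0.027   0.1444] [ 0.6683 -0.0704  0.1394]
top [    0     0   142   183 11614] [0.55  0.212 0.277] [0.653 0.27  0.623]
top [273 142  21  39 585] [0.717 0.076 0.008] [0.768 0.107 0.086]
top [190 171  61  58 826] [0.594 0.152 0.008] [0.722 0.243 0.02 ]
top [ 306  187   68  112 3826] [ 0.514 -0.101  0.008] [0.69  0.023 0.148]
top [286 192  29  29 532] [0.642 0.02  0.008] [0.697 0.067 0.087]
top [ 237  260   64   65 3170] [0.441 0.01  0.008] [0.544 0.112 0.113]
top [ 397  286   58   51 1835] [ 0.47  -0.235  0.008] [ 0.553 -0.166  0.188]
top [301 340  55  60 532] [ 0.328 -0.099  0.008] [ 0.441 -0.019  0.019]
scene crown z [0.1406 0.1426 0.1447]
((644.4747924804688, -49.198646545410156), (34.428916931152344, 93.56535339355469), 53.321475982666016)
axis dir deg -36.4 [ 0.6174 -0.027   0.1425] [ 0.6743 -0.069   0.137 ]
scene [  501     0   132   231 11960] [0.535 0.206 0.272] [0.665 0.27  0.653]
scene [ 243  146   44   86 1938] [ 0.47  -0.246  0.008] [ 0.558 -0.168  0.187]
scene [ 290  170   87  133 4248] [ 0.334 -0.102  0.008] [0.692 0.021 0.146]
scene [ 369  190   57   71 3168] [0.444 0.007 0.008] [0.548 0.11  0.11 ]
scene [346 285  31  40 697] [0.653 0.016 0.008] [0.7   0.065 0.084]
scene [412 305  62  51 808] [0.594 0.149 0.008] [0.726 0.239 0.019]
scene [363 337  24  33 540] [0.72  0.073 0.008] [0.773 0.104 0.085]
```

View pics/top11.png

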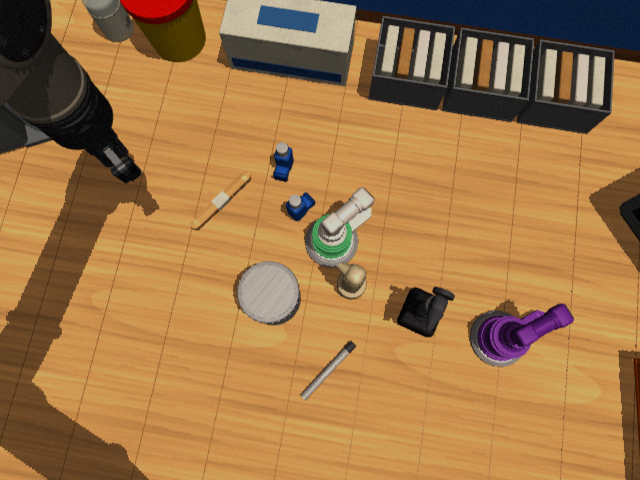

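View pics/scene11.png

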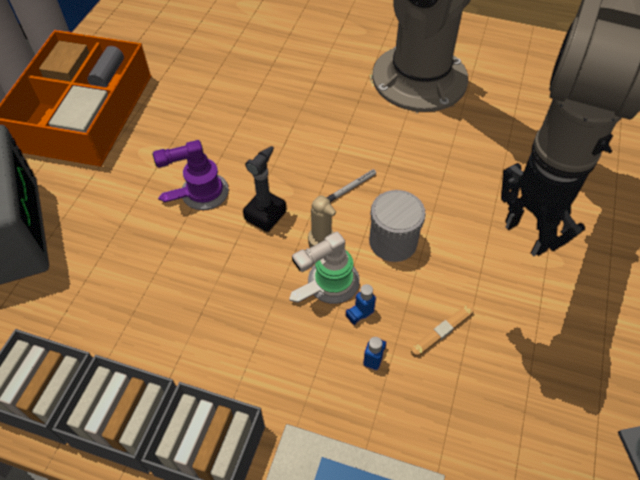

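```bash
python3 -c "
from station import bot
print(bot.hand_in())"
```

```text
the job is handed in; nothing more can be done
None
```

The spacer is packed down, released, and the job was handed in at about 10.4 s of the 51 s allowed; `hand_in` reports no verdict. I gripped the elbow by its flats and screwed it about 137° clockwise while the sleeves were still drawn out. I then pressed down until the sleeves bottomed, at about 27 N on the wrist, let go and moved the arm clear.

**Sleeves:** the crown measures 142.6 to 144.4 mm high, against 144 mm with everything home. In the picture taken part-way down, the inner sleeve was already home with the middle sleeve still standing out. I put that at about 25 mm, estimated from collar spacing.

**Elbow:** by the gripper's angle just before I let go, the outlet is about 0.5° from the tab line. The camera estimates disagree with each other by up to about 4°. The worst of them puts the outlet end about 6 mm to one side, against the 14 mm allowed.

**Bystanders:** all seven stand upright. Nearly all their measured edges match the first pictures to within about 4 mm. The thermometer and penlight merged with the spacer in one view, so their check is coarser. Inhaler_a's before-and-after comparison rests on the scene camera alone.

No check failed.

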